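# Seat a bicycle pedal in the checking gauge and snap the hold-down flap over it

## Task

Lay the loose pedal in the lane of the checking gauge, spindle towards the grey end stop, and slide it up the lane until the spindle pushes the little brass pin in flush and butts on the stop's face; feel for the stop, because it is only lightly clamped and must not be shoved off its setting. Then tip the gauge's sprung flap over from outside until it snaps down on the pedal, with a gentle push, and leave the pedal held there with the spindle still against the stop. Push lightly on the gauge and flap, and leave the other things on the bench where they are.

Things in the scene. Friction and masses are not known exactly. Their poses are not given: they have to be found in the camera images.
- pedal: Loose bicycle pedal, about 0.3 kg, flat on the bench to the robot's right. Black cage 88 mm (its x) x 56 mm (its y, a good grasp from above) x 24 mm high with flat sides; a bare steel spindle sticks out 32 mm from its +x end (14 mm thick, axis 12 mm above the underside). Origin: centre of the cage's underside, z up.
- spindle_tip (a point): Flat end of the pedal's spindle, 76 mm ahead (+x of the pedal) of its origin, 12 mm above its underside. This end must meet the end stop.
- gauge: Fixed gauge: aluminium bed, top 20 mm above the bench, gauge x -115 to +165, y -40 to +40 mm. Two dark fences (inner faces y = -31 and +31, 6 mm thick, tops 26 mm above the bench, x -115 to +75) make a 62 mm lane, open above and at its -x end. A grey end stop block stands across the lane's +x end. Origin: on the bench, on the lane's centre line; x points along the lane to the stop, z up.
- flap_hinge (a point): Middle of the hold-down flap's hinge line, fixed on the gauge at x 35, y +70 mm, 52.5 mm above the bench; the hinge line runs along the gauge's x. Steel lugs either side (gauge x 8 to 16 and 54 to 62, y 62 to 78 mm) reach 60 mm above the bench.
- flap_tip (a point): Middle of the flap's outer end, 92 mm from its hinge line. The flap is a steel plate 30 mm wide (along gauge x), 5 mm thick, with a rubber pad on the face that lands on the pedal. Open, it leans 25 degrees outwards to the gauge's +y, tip 136 mm above the bench; closed, it lies level across the lane on the pedal's middle barrel.
- flap (a joint): Flap angle, rad: 0 open, 0.44 upright, 2.01 level on the pedal. An over-centre spring pushes it back to open below about 0.85 and on to closed above: 0.2 N m at either end, nothing at the snap point, so 2 to 6 N at the outer end. A closed gripper pointing down can push it inwards from the gauge's +y side; past the snap point it flies over by itself.
- plunger (a joint): How far the brass pin in the end stop's face is pushed in, m: 0 = out 8 mm, 0.008 = flush, so that the spindle's end meets the face. Pin 8 mm thick, on the lane's centre line, 32 mm above the bench. Its spring is weak (0.3 to 1 N). Sliding the pedal on the bed takes 2 to 5 N (more if also pressed down), and friction keeps it where it is left.
- stop (a joint): How far the end stop block has been shoved along +x from its setting, m, 0 at the start. It slips at about 24 N. Block 48 mm wide, top 58 mm above the bench; its flat face looks to gauge -x. It is set anew each time, the face between gauge x = 96 and 120 mm; its place is not measured and must be felt.
- cog_ring: Bystander: loose steel spacer ring, 68 mm across, 36 mm hole, 6 mm thick, near the robot. Origin: centre of its underside.
- wrench: Bystander: loose spanner 170 mm long, right side.
- crank: Bystander: loose aluminium crank arm 200 mm long, 16 mm thick, far right. Origin: centre of its underside.
- tape: Bystander: loose roll of paper tape, 90 mm across, 25 mm high, far right. Origin: centre of its underside.
- jar: Bystander: clear jar 60 mm across, 85 mm high, far left. Origin: centre of its underside.
- carton_a: Bystander: cardboard box 100 x 75 x 50 mm, left near. Origin: centre of its underside.
- carton_b: Bystander: white paper-covered box 80 x 60 x 40 mm, right. Origin: centre of its underside.

How it is judged:
By the outcome, as a careful person would: the job done as asked, in the order asked, and still so for the second after the job is handed in, with the robot touching nothing.
It also fails if it takes over 67 s, if anything falls off the work surface, if the arm or the gripper's body presses on something with over 40 N, if the wrist force passes 120 N, or if a joint passes its speed limit or range.

## Robot

A 6-joint arm with a two-finger parallel gripper is mounted at the origin on the work surface. World frame = base frame: x ahead of the robot, y to its left, z up, the work surface at z = 0. Lengths are in mm, angles in rad, forces in N, time in s.
With the tool pointing down it reaches from about 275 to 875 mm from the base axis. Payload 12.5 kg.
Tool frame: the origin (TCP) lies between the finger pads; the fingertips stand 14 mm ahead of it and the grasp point (between the pads) lies 5 mm behind it (arm.tips_ahead is the distance from the TCP to the fingertips, in mm); x points along the fingers, y is the direction in which the jaws open and shut, and the axes are right-handed (so a half turn about x gives the same grasp; the last joint's range is limited). The gripper opens to 85 mm and grips with 20 to 120 N. Pads are 22 mm wide; open, the fingers measure 114 mm over their backs; the gripper's body (76 mm by 85 mm) begins 54 mm behind the grasp point. The pads swing forward as they close: fully open they stand 13 mm farther back than shut.
Start: joints at [1.219, 0.351, 1.652, -0, 1.139, -0.085], TCP at [144.974, 530.535, 245.29] pointing down, gripper open.
Joint ranges: [-2.75, 2.75], [-0.79, 2.1], [0.01, 2.65], [-1.57, 4.71], [0.07, 3.14], [-2.87, 2.87]. Speed limits (rad/s): [2.22, 2.22, 2.79, 3.14, 3.14, 3.14].

## Interface

Orientations are given as a unit quaternion [w, x, y, z].
In Python, from rig import arm gives the robot as it stands. The module is installed in compiled form; this text tells all that it offers.
- The arm moves only by the shell command python3 -m handwheel 'ROWS' [FORCE]. ROWS is JSON, a list of rows, each a list of 7 numbers: the shift along the tool's x, y, z in m, then the turn, a rotation vector about the tool's x, y, z in degrees, then the closure, from 0 (fully open) to 1 (shut). A call has 1 to 12 rows; each row shifts and turns the commanded pose from where the row before left it, along the tool's axes as they then stand; what a row does not reach is not made up. A row lasts 1/12 s, in which the tool goes at most 41.7 mm and 7.16 degrees, less where a joint would pass 70% of its speed; a pose out of reach is approached as far as the arm can. A call is refused whole if a number of a shift passes 0.0417 or a number of a turn 7.16, either way. A call with a gripper value outside its range is refused whole. The fingers move at their own pace and stop on an object; FORCE is the grip in N (left out, the last holds). Time passes only in rows, so rows that do not move let the fingers close. It gives the time, the measured TCP pose, the force and the opening at its end, in the units of the state.
- arm.state(): the state, without advancing time (a new reading comes with each control period).
- arm.grab_frame(name): name is "scene" or "top"; returns a dict with "pixels" (480x640x3 uint8, red, green, blue), "fx", "fy", "cx", "cy" (pixels), "R" (3x3) and "t" (3): a world point X has camera coordinates R X + t. Camera axes: x right, y down, z forward; pixel columns grow to the right and rows downward; lengths in mm; the calibration is good to about 2 mm. A picture is of the moment at which its call begins. There is no depth.
- arm.job_done(): hands the job in, once; it reports no verdict.
The state is a dict: "t": time; "joint_positions": joint angles; "joint_vel": joint speeds; "joint_efforts": joint torques, N m; "tcp_pos": TCP position; "tool_rot": TCP orientation; "contact_force": force on the tool from outside, world axes, zero at the start; "moment": the same for the moment, N m; "gripper_width": opening from 0.0 (shut) to 1.0 (fully open).
Only numpy, scipy, OpenCV 4.12 (cv2) and the standard library are available. Lean on these libraries where they do the work, as an engineer would, in place of code of your own. Each camera call takes 0.05 s, during which the arm holds its last target.

## Working session

There is one attempt and no reset: what is moved stays moved. The work goes in short steps, Python scripts to look and compute and a shell command to move; the robot and the scene stay as the last step left them, time stands still between calls to the robot, and variables do not carry over. Pictures are saved under pics/ and viewed, and the job is handed in when it is done.

```bash
mkdir -p pics; ls
cat > h.py <<'E'
import numpy as np, cv2
from rig import arm
def grab(n,fn):
    f=arm.grab_frame(n); cv2.imwrite('pics/'+fn,cv2.cvtColor(f['pixels'],cv2.COLOR_RGB2BGR)); return f
def ray(f,u,v,z):
    R=np.array(f['R']);t=np.array(f['t']);C=-R.T@t
    d=R.T@np.array([(u-f['cx'])/f['fx'],(v-f['cy'])/f['fy'],1]);return C+d*(z-C[2])/d[2]
def proj(f,X):
    c=np.array(f['R'])@np.array(X,float)+np.array(f['t']);return np.array([f['fx']*c[0]/c[2]+f['cx'],f['fy']*c[1]/c[2]+f['cy']])
E
python3 - <<'E'
from h import *
import pickle
for n in('scene','top'):
    f=grab(n,n+'0.png');pickle.dump(f,open(n+'0.pkl','wb'));print(n,f['fx'],np.array(f['R']).round(3).tolist(),np.array(f['t']).round(1), (-np.array(f['R']).T@np.array(f['t'])).round())
print(arm.state())
E
```

```text
pics
scene 584.9200205286472 [[0.484, 0.875, -0.009], [0.523, -0.297, -0.799], [-0.702, 0.381, -0.602]] [-216.1 -191.3 1857.7] [1508. -576.  963.]
top 527.0011920581122 [[0.014, -1.0, -0.01], [-0.995, -0.013, -0.097], [0.097, 0.012, -0.995]] [ -50.4  533.3 1240.7] [ 411.  -58. 1286.]
{'t': 0.1, 'joint_positions': array([ 1.21936802e+00,  3.51154029e-01,  1.65233338e+00, -8.92224633e-06,
        1.13911124e+00, -8.45975152e-02]), 'joint_vel': array([ 0.00049153, -0.00132935, -0.0012304 ,  0.00032922,  0.00168279,
       -0.00060715]), 'joint_efforts': array([ 2.43451374e-03, -5.06835330e+01, -2.91880077e+01,  1.28845841e-05,
        2.66520903e-03, -1.66733980e-05]), 'tcp_pos': array([144.90308745, 530.28498664, 244.83792318]), 'tool_rot': array([ 0.70074893,  0.09371012,  0.7008972 , -0.09440586]), 'contact_force': array([-0.74648907, -0.66275279, -0.229801  ]), 'moment': array([0.03601587, 0.03072814, 0.03549143]), 'gripper_width': 1.003752442153136}
```

View pics/top0.png

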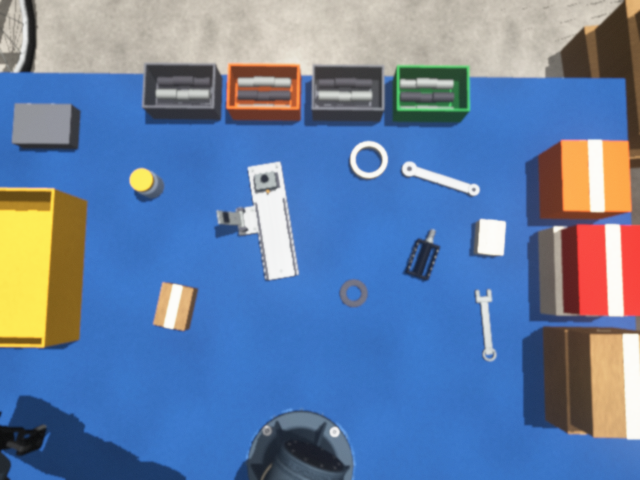

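View pics/scene0.png

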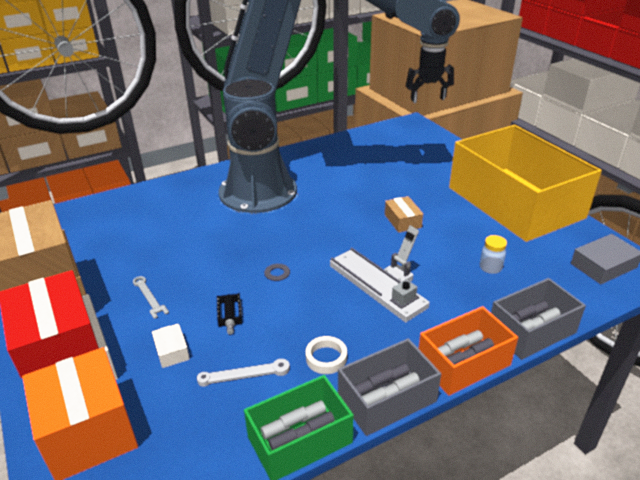

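The top view shows the gauge around (272,220), with the stop at (265,181) and the flap at (232,217). The pedal is at (423,257) with its spindle pointing up to (432,235). I'll zoom in on both.

Run:
```python
import cv2
a=cv2.imread('pics/top0.png')
g=cv2.resize(a[150:290,205:315],None,fx=4,fy=4,interpolation=cv2.INTER_CUBIC)
p=cv2.resize(a[220:290,395:450],None,fx=6,fy=6,interpolation=cv2.INTER_CUBIC)
import numpy as np
o=np.zeros((560,800,3),np.uint8);o[:560,:440]=g;o[:420,450:780]=p
cv2.imwrite('pics/zt0.png',o)
s=cv2.imread('pics/scene0.png')
cv2.imwrite('pics/zs0.png',cv2.resize(s[215:335,320:440],None,fx=5,fy=5,interpolation=cv2.INTER_CUBIC))
```

```text
(no output)
```

View pics/zt0.png

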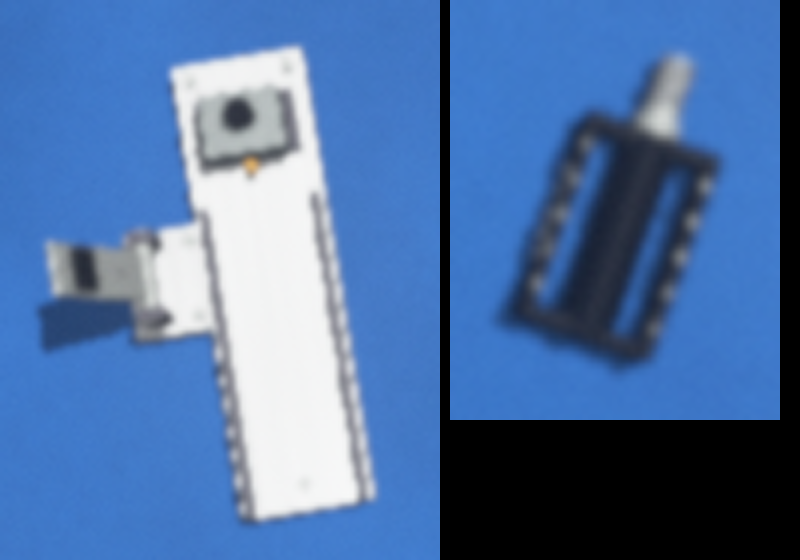

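View pics/zs0.png

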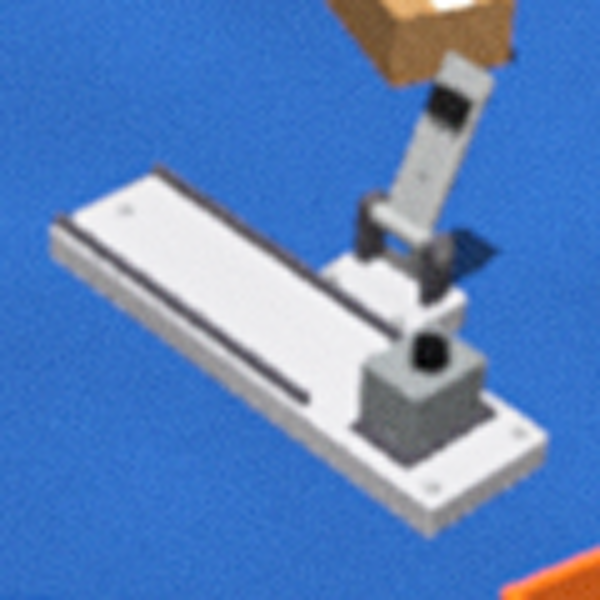

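Run:
```python
from h import *
import pickle
f=pickle.load(open('top0.pkl','rb'));im=f['pixels']
hsv=cv2.cvtColor(im,cv2.COLOR_RGB2HSV)
nb=(~((hsv[...,0]>100)&(hsv[...,0]<125)&(hsv[...,1]>110)&(hsv[...,2]>80))).astype(np.uint8)
def blob(x0,y0,x1,y1,m):
    k=np.zeros_like(m);k[y0:y1,x0:x1]=m[y0:y1,x0:x1]
    n,l,s,c=cv2.connectedComponentsWithStats(k);i=1+np.argmax(s[1:,4]);return (l==i).astype(np.uint8)
b=blob(395,220,450,290,nb)
c=max(cv2.findContours(b,0,1)[0],key=cv2.contourArea)[:,0]
w=np.array([ray(f,u,v,12)[:2] for u,v in c],np.float32)
r=cv2.minAreaRect(w);print('pedal all',r)
# dark cage only: pixels opened to remove the spindle
o=cv2.morphologyEx(cv2.morphologyEx(b,cv2.MORPH_CLOSE,np.ones((7,7))),cv2.MORPH_OPEN,cv2.getStructuringElement(2,(13,13)))
c=max(cv2.findContours(o,0,1)[0],key=cv2.contourArea)[:,0]
print('cage',cv2.minAreaRect(np.array([ray(f,u,v,12)[:2] for u,v in c],np.float32)))
print('tip',ray(f,395+677/6,220+55/6,12)[:2], 'base', ray(f,395+(655-0)/6-75,220+135/6,12)[:2])
# gauge
w=((hsv[...,1]<60)&(hsv[...,2]>60)).astype(np.uint8)
for n,u,v,z in [('+x+y',247.5,167,20),('+x-y',280,161.5,20),('-x+y',265.75,280,20),('-x-y',298,274.5,20)]: print(n,ray(f,u,v,z))
w=[ray(f,u,v,20)[:2] for u,v in [(247.5,167),(280,161.5),(265.75,280),(298,274.5)]]
print(np.linalg.norm(w[0]-w[1]),np.linalg.norm(w[2]-w[3]),np.linalg.norm(w[0]-w[2]),np.linalg.norm(w[1]-w[3]))
```

```text
pedal all ((500.43585205078125, -292.8537902832031), (57.83831024169922, 122.07373046875), 69.46722412109375)
cage ((487.4150085449219, -287.97698974609375), (57.83831024169922, 94.26545715332031), 69.46722412109375)
tip [ 559.92001547 -494.05138687] base [ 525.01896719 -303.60125215]
+x+y [704.21236596 140.84101907  20.        ]
+x-y [718.8364604   61.46506398  20.        ]
-x+y [428.9937276   89.42545254  20.        ]
-x-y [443.19791806  12.31177952  20.        ]
80.71187264050798 78.41095327251067 279.9801053302121 279.986877187442
```

```bash
cat >> h.py <<'E'
from scipy.spatial.transform import Rotation as Ro
def rot(s): q=s['tool_rot'];return Ro.from_quat([q[1],q[2],q[3],q[0]]).as_matrix()
def st(target=None,yaw=None):
    s=arm.state();R=rot(s);p=np.array(s['tcp_pos'])
    y=np.degrees(np.arctan2(R[1,1],R[0,1]))
    print('t',round(s['t'],2),'p',p.round(1),'yaw(y)',y.round(2),'down',R[:,0].round(3),'F',s['contact_force'].round(1),'M',s['moment'].round(2),'w',round(s['gripper_width'],3),'q',s['joint_positions'].round(2))
    if target is not None: print('tool shift mm',(R.T@(np.array(target)-p)).round(1))
    if yaw is not None:
        d=(yaw-y+90)%180-90; print('turn about tool x deg', (-d).round(2))
        Rn=R@Ro.from_rotvec([np.radians(-d),0,0]).as_matrix()
        if target is not None: print('shift after turn',(Rn.T@(np.array(target)-p)).round(1))
G0=np.array([549.2,71.5]);GA=np.radians(10.35);gx=np.array([np.cos(GA),np.sin(GA)]);gy=np.array([-gx[1],gx[0]])
def gp(x,y,z): return np.r_[G0+gx*x+gy*y,z]
P0=np.array([485.6,-287.4]);PA=-20.5
E
python3 - <<'E'
from h import *
import pickle
st([*P0,150],PA+90)
f=pickle.load(open('top0.pkl','rb'));s=pickle.load(open('scene0.pkl','rb'))
# overlay checks
a=cv2.cvtColor(f['pixels'],cv2.COLOR_RGB2BGR);b=cv2.cvtColor(s['pixels'],cv2.COLOR_RGB2BGR)
c,si=np.cos(np.radians(PA)),np.sin(np.radians(PA))
pts=[gp(x,y,z) for x,y,z in [(-115,40,20),(-115,-40,20),(165,40,20),(165,-40,20),(75,34,26),(75,-34,26),(35,70,52.5),(35,108.9,136)]]
pts+=[np.array([P0[0]+c*x-si*y,P0[1]+si*x+c*y,z]) for x,y,z in [(44,28,24),(44,-28,24),(-44,28,24),(-44,-28,24),(76,0,12)]]
o=[]
for im,fr,(x0,y0,w,h) in [(a,f,(205,150,250,150)),(b,s,(205,215,250,150))]:
    k=4 if 0 else 3
    z=cv2.resize(im[y0:y0+h,x0:x0+w],None,fx=3,fy=2*1.0+1,interpolation=cv2.INTER_CUBIC)
    for p in pts:
        u=proj(fr,p);cv2.circle(z,(int((u[0]-x0+.5)*3),int((u[1]-y0+.5)*3)),3,(0,0,255),1)
    o.append(z)
cv2.imwrite('pics/ov.png',cv2.resize(np.vstack(o),(500,600)) if 0 else np.vstack(o)[:900])
cv2.imwrite('pics/ovt.png',o[0]);cv2.imwrite('pics/ovs.png',o[1])
E
```

```text
t 0.1 p [144.9 530.3 244.8] yaw(y) 74.71 down [-0.    -0.001 -1.   ] F [-0.7 -0.7 -0.2] M [0.04 0.03 0.04] w 1.004 q [ 1.22  0.35  1.65 -0.    1.14 -0.08]
tool shift mm [  95.5 -698.8  544.2]
turn about tool x deg 5.21
shift after turn [  95.5 -646.5  605.5]
```

View pics/ovt.png

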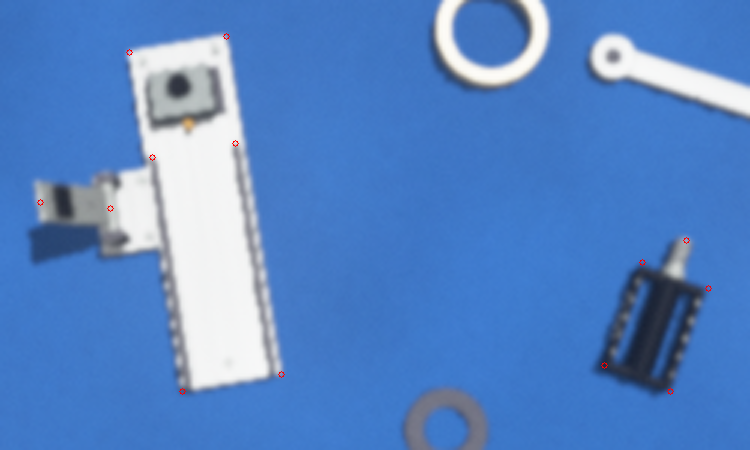

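View pics/ovs.png

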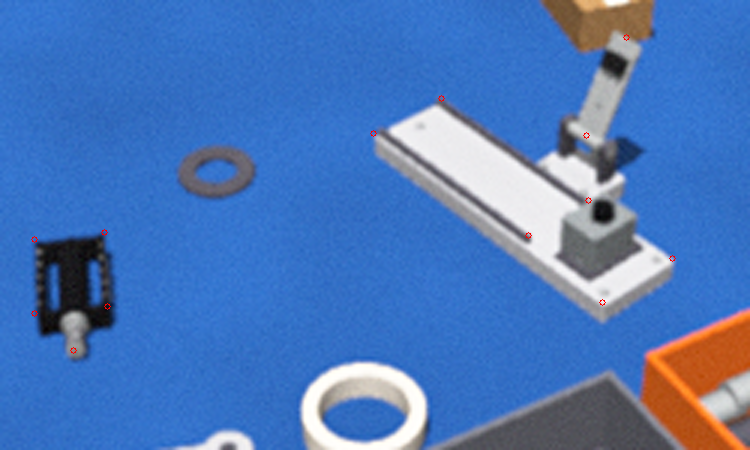

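The gauge size comes out at 280 x 79-81 mm against the stated 280 x 80. The pedal comes out at 122 x 58 against 120 x 56. Both agree to within about 2 mm, so I'll move to the pedal.

```bash
python3 -m handwheel '[[0,-0.0315,0.0245,0,0,0,0],[0,-0.0315,0.0245,0,0,0,0],[0,-0.0315,0.0245,0,0,0,0],[0,-0.0315,0.0245,0,0,0,0],[0,-0.0315,0.0245,0,0,0,0],[0,-0.0315,0.0245,0,0,0,0],[0,-0.0315,0.0245,0,0,0,0],[0,-0.0315,0.0245,0,0,0,0],[0,-0.0315,0.0245,0,0,0,0],[0,-0.0315,0.0245,0,0,0,0],[0,-0.0315,0.0245,0,0,0,0],[0,-0.0315,0.0245,0,0,0,0]]' 30; python3 -c "
from h import *
st([*P0,150],PA+90)"
```

```text
t: 1.1
tcp_pos: [329.0, 86.5, 245.4]
tool_rot: [0.701, 0.094, 0.701, -0.094]
contact_force: [1.9, 1.4, -0.4]
gripper_width: 1.0
t 1.1 p [329.   86.5 245.4] yaw(y) 74.72 down [ 0.  0. -1.] F [ 1.9  1.4 -0.4] M [ 0.08 -0.05 -0.01] w 1.0 q [ 0.12 -0.05  2.13  0.    1.06 -1.18]
tool shift mm [  95.4 -319.4  249.6]
turn about tool x deg 5.22
shift after turn [  95.4 -295.4  277.6]
```

```bash
python3 -m handwheel '[[0,-0.0315,0.0245,0,0,0,0],[0,-0.0315,0.0245,0,0,0,0],[0,-0.0315,0.0245,0,0,0,0],[0,-0.0315,0.0245,0,0,0,0],[0,-0.0315,0.0245,0,0,0,0],[0,-0.0315,0.0245,0,0,0,0],[0,-0.0315,0.0245,0,0,0,0],[0,-0.0315,0.0245,0,0,0,0],[0,-0.0315,0.0245,0,0,0,0],[0,0,0,5.2,0,0,0],[0,0,0,0,0,0,0]]' 30; python3 -c "
from h import *
st([*P0,100],PA+90)"
```

```text
t: 2.02
tcp_pos: [466.8, -244.5, 244.4]
tool_rot: [0.695, 0.128, 0.696, -0.128]
contact_force: [-0.3, 1.1, -0.5]
gripper_width: 1.005
t 2.02 p [ 466.8 -244.5  244.4] yaw(y) 69.16 down [-0.001  0.001 -1.   ] F [-0.3  1.1 -0.5] M [-0.02  0.05 -0.02] w 1.005 q [-0.57  0.31  1.71  0.    1.12 -1.78]
tool shift mm [144.4 -33.4  33. ]
turn about tool x deg -0.34
shift after turn [144.4 -33.6  32.8]
```

```bash
python3 -m handwheel '[[0.03,-0.0168,0.0164,0,0,0,0],[0.03,-0.0168,0.0164,0,0,0,0],[0.035,0,0,0,0,0,0],[0.035,0,0,0,0,0,0],[0.014,0,0,0,0,0,0],[0,0,0,0,0,0,0]]' 30; python3 -c "
from h import *
st([*P0,22],PA+90)
f=grab('top','t1.png')
im=cv2.imread('pics/t1.png');cv2.imwrite('pics/t1z.png',cv2.resize(im[200:310,370:480],None,fx=5,fy=5))
grab('scene','s1.png');im=cv2.imread('pics/s1.png');cv2.imwrite('pics/s1z.png',cv2.resize(im[220:350,170:300],None,fx=4,fy=4))"
```

```text
t: 2.52
tcp_pos: [483.9, -284.0, 97.9]
tool_rot: [0.694, 0.126, 0.698, -0.124]
contact_force: [-0.3, 0.8, -0.9]
gripper_width: 1.001
t 2.52 p [ 483.9 -284.    97.9] yaw(y) 69.68 down [-0.006  0.004 -1.   ] F [-0.3  0.8 -0.9] M [ 0.04 -0.03 -0.01] w 1.001 q [-0.61  0.56  1.73  0.    0.85 -1.83]
tool shift mm [75.9 -2.7  3.2]
turn about tool x deg 0.18
shift after turn [75.9 -2.7  3.2]
```

View pics/t1z.png

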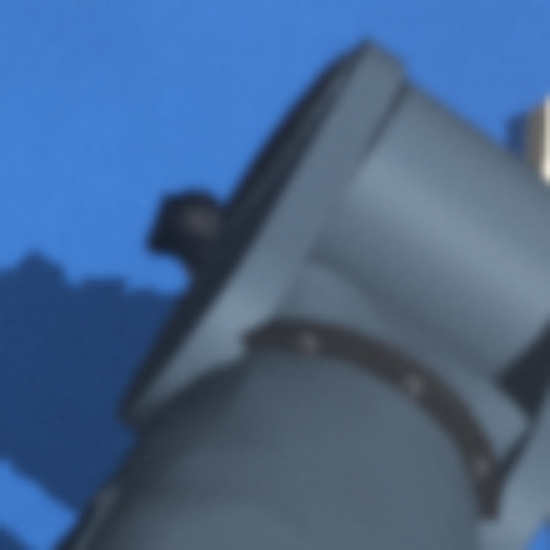

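View pics/s1z.png

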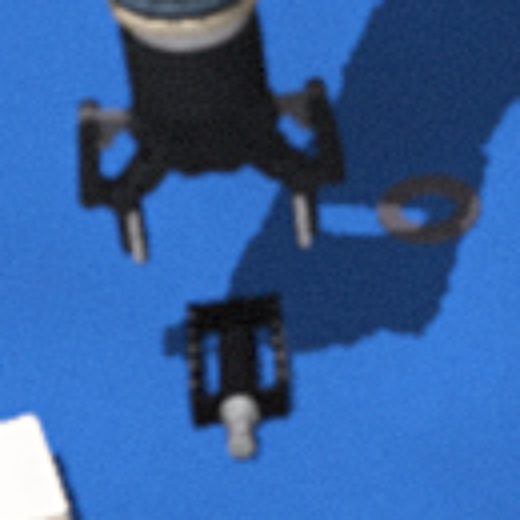

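The scene view shows the open fingers at (138,255) and (305,245), straddling the pedal at (240,350). I'll descend and close.

```bash
python3 -m handwheel '[[0.025,-0.0025,0.003,0,0,0,0],[0.025,0,0,0,0,0,0],[0.02,0,0,0,0,0,0],[0.005,0,0,0,0,0,0],[0,0,0,0,0,0,0],[0,0,0,0,0,0,0]]' 30; python3 -c "
from h import *
st([*P0,22],PA+90)"
```

```text
t: 3.12
tcp_pos: [488.6, -289.9, 28.1]
tool_rot: [0.697, 0.125, 0.695, -0.126]
contact_force: [-0.8, -0.1, 0.9]
gripper_width: 1.003
t 3.12 p [ 488.6 -289.9   28.1] yaw(y) 69.55 down [ 0.002 -0.001 -1.   ] F [-0.8 -0.1  0.9] M [-0.03  0.02  0.06] w 1.003 q [-0.62  0.69  1.74  0.    0.71 -1.83]
tool shift mm [ 6.1  1.3 -3.7]
turn about tool x deg 0.05
shift after turn [ 6.1  1.3 -3.7]
```

```bash
python3 -m handwheel '[[0.006,0.001,-0.004,0,0,0,0],[0,0,0,0,0,0,0.15],[0,0,0,0,0,0,0.3],[0,0,0,0,0,0,0.5],[0,0,0,0,0,0,0.6],[0,0,0,0,0,0,0.6],[0,0,0,0,0,0,0.6],[0,0,0,0,0,0,0.6]]' 40; python3 -c "
from h import *
st([*P0,22],PA+90)"
```

```text
t: 3.78
tcp_pos: [484.6, -287.3, 21.1]
tool_rot: [0.696, 0.126, 0.696, -0.126]
contact_force: [-3.1, 0.7, 6.1]
gripper_width: 0.645
t 3.78 p [ 484.6 -287.3   21.1] yaw(y) 69.53 down [ 0. -0. -1.] F [-3.1  0.7  6.1] M [0.24 0.31 0.03] w 0.645 q [-0.62  0.69  1.75 -0.    0.7  -1.83]
tool shift mm [-0.9  0.3  0.9]
turn about tool x deg 0.03
shift after turn [-0.9  0.3  0.9]
```

```bash
python3 -m handwheel '[[-0.02,0,0,0,0,0,0.7],[-0.035,0,0,0,0,0,0.7],[-0.035,0,0,0,0,0,0.7],[-0.01,0,0,0,0,0,0.7],[0,0,0,0,0,0,0.7],[0,0,0,0,0,0,0.7],[0,0,0,0,0,0,0.7]]' 40; python3 -c "
from h import *
st(gp(-45,0,120),100.35)
grab('scene','s2.png');im=cv2.imread('pics/s2.png');cv2.imwrite('pics/s2z.png',cv2.resize(im[170:330,150:310],None,fx=4,fy=4)[:600])"
```

```text
t: 4.37
tcp_pos: [483.5, -286.6, 118.5]
tool_rot: [0.695, 0.126, 0.697, -0.125]
contact_force: [0.3, 0.3, -2.9]
gripper_width: 0.647
t 4.37 p [ 483.5 -286.6  118.5] yaw(y) 69.51 down [-0.002  0.002 -1.   ] F [ 0.3  0.3 -2.9] M [-0.01 -0.02  0.02] w 0.647 q [-0.62  0.53  1.72 -0.    0.89 -1.83]
tool shift mm [  -1.   335.4 -102.5]
turn about tool x deg -30.84
shift after turn [ -1.  340.5  84. ]
```

View pics/s2z.png

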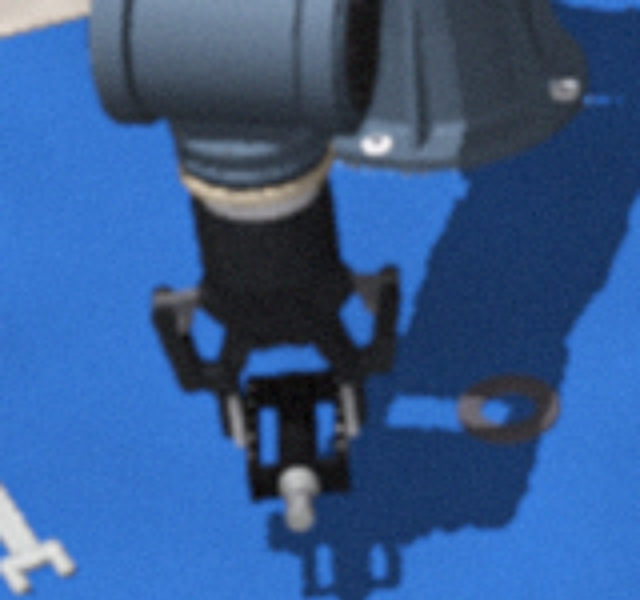

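The pedal is held level at (298,440), and the wrist reads 2.9 N, which matches 0.3 kg. I'll turn it and carry it to the lane mouth.

```bash
python3 -m handwheel '[[0,0,0,-6.2,0,0,0.7],[0,0,0,-6.2,0,0,0.7],[0,0,0,-6.2,0,0,0.7],[0,0,0,-6.2,0,0,0.7],[0,0,0,-6.04,0,0,0.7],[0,0.03,0.0075,0,0,0,0.7],[0,0.03,0.0075,0,0,0,0.7],[0,0.03,0.0075,0,0,0,0.7],[0,0.03,0.0075,0,0,0,0.7],[0,0.03,0.0075,0,0,0,0.7],[0,0.03,0.0075,0,0,0,0.7],[0,0.03,0.0075,0,0,0,0.7]]' 40; python3 -m handwheel '[[0,0.03,0.0075,0,0,0,0.7],[0,0.03,0.0075,0,0,0,0.7],[0,0.03,0.0075,0,0,0,0.7],[0,0.025,0.006,0,0,0,0.7],[0,0.015,0.003,0,0,0,0.7],[0,0,0,0,0,0,0.7],[0,0,0,0,0,0,0.7],[0,0,0,0,0,0,0.7]]'; python3 -c "
from h import *
st(gp(-45,0,70),100.35)"
```

```text
t: 5.42
tcp_pos: [497.5, -69.6, 118.9]
tool_rot: [0.703, -0.063, 0.705, 0.064]
contact_force: [-0.2, 0.6, -3.5]
gripper_width: 0.643
t: 6.08
tcp_pos: [505.5, 61.7, 119.4]
tool_rot: [0.704, -0.064, 0.705, 0.064]
contact_force: [0.3, -0.4, -3.6]
gripper_width: 0.642
t 6.08 p [505.5  61.7 119.4] yaw(y) 100.35 down [-0.002 -0.    -1.   ] F [ 0.3 -0.4 -3.6] M [ 0.    0.01 -0.06] w 0.642 q [ 0.03  0.45  1.86 -0.    0.83 -1.72]
tool shift mm [49.4  1.7 -0.2]
turn about tool x deg -0.0
shift after turn [49.4  1.7 -0.2]
```

```bash
python3 -m handwheel '[[0.025,0.0017,0,0,0,0,0.7],[0.02,0,0,0,0,0,0.7],[0.005,0,0,0,0,0,0.7],[0,0,0,0,0,0,0.7],[0,0,0,0,0,0,0.7],[0,0,0,0,0,0,0.7]]'; python3 -c "
from h import *
st(gp(-45,0,42),100.35)
grab('scene','s3.png');im=cv2.imread('pics/s3.png');cv2.imwrite('pics/s3z.png',cv2.resize(im[190:330,310:450],None,fx=4,fy=4))
grab('top','t3.png');im=cv2.imread('pics/t3.png');cv2.imwrite('pics/t3z.png',cv2.resize(im[150:300,200:350],None,fx=4,fy=4))"
```

```text
t: 6.58
tcp_pos: [506.2, 63.6, 71.3]
tool_rot: [0.705, -0.064, 0.704, 0.064]
contact_force: [0.7, 0.0, -2.1]
gripper_width: 0.643
t 6.58 p [506.2  63.6  71.3] yaw(y) 100.32 down [ 0.001  0.    -1.   ] F [ 0.7  0.  -2.1] M [0.05 0.   0.  ] w 0.643 q [ 0.03  0.54  1.88 -0.    0.72 -1.72]
tool shift mm [29.3  0.  -1.4]
turn about tool x deg -0.03
shift after turn [29.3  0.  -1.4]
```

View pics/s3z.png

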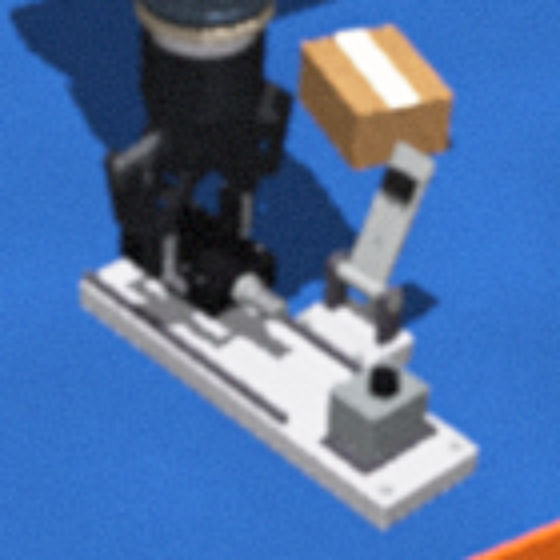

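View pics/t3z.png

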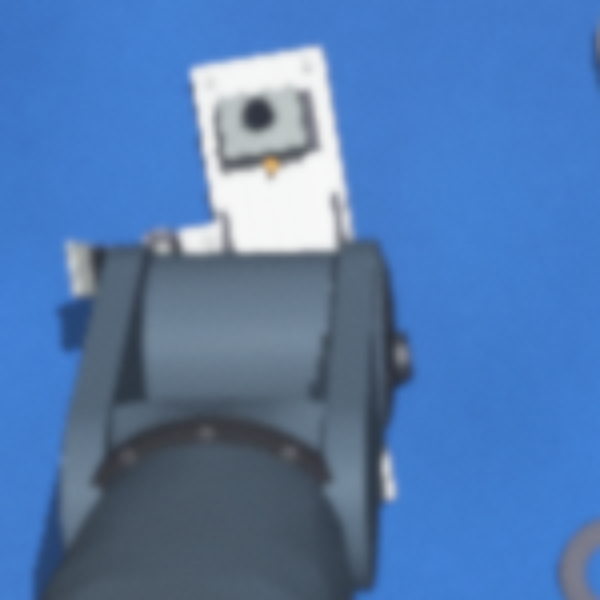

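```bash
python3 -c "
from h import *
import pickle
s=pickle.load(open('scene0.pkl','rb'))
for x,y in((31,0),(31,4),(28,0),(35,0),(31,-4)):print(x,y,proj(s,gp(x,y,62)))
for x,y,z in((165,-40,20),(165,40,20),(-115,-40,20),(75,31,26)):print(x,y,proj(s,gp(x,y,z)))
"
python3 - <<'E'
import cv2
im=cv2.imread('pics/s3.png');cv2.imwrite('pics/s3y.png',cv2.resize(im[235:325,330:430],None,fx=8,fy=8*0.8,interpolation=cv2.INTER_CUBIC))
E
```

```text
31 0 [379.01995201 267.01797384]
31 4 [380.19970968 266.36998916]
28 0 [378.18261404 266.43710026]
35 0 [380.13977632 267.7948123 ]
31 -4 [377.83691047 267.66776219]
165 -40 [405.30169486 315.42389714]
165 40 [428.81841911 300.7132644 ]
-115 -40 [328.95716663 259.04883282]
75 31 [399.66630309 281.83359123]
```

View pics/s3y.png

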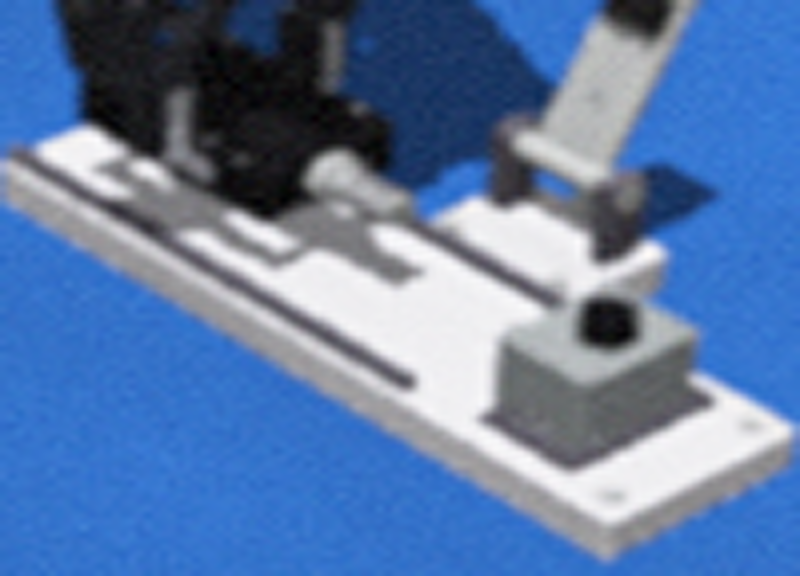

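The spindle end is at about (380,267), where it should be within about 1 px. I'll lower it into the lane in small steps.

```bash
python3 -m handwheel '[[0.012,0,-0.001,0,0,0,0.7],[0.01,0,0,0,0,0,0.7],[0.003,0,0,0,0,0,0.7],[0,0,0,0,0,0,0.7],[0,0,0,0,0,0,0.7],[0,0,0,0,0,0,0.7]]'; python3 -c "
from h import *
st(gp(-45,0,42),100.35)"; python3 -m handwheel '[[0.002,0,0,0,0,0,0.7],[0,0,0,0,0,0,0.7],[0,0,0,0,0,0,0.7],[0,0,0,0,0,0,0.7]]';python3 -m handwheel '[[0.001,0,0,0,0,0,0.7],[0,0,0,0,0,0,0.7],[0,0,0,0,0,0,0.7],[0,0,0,0,0,0,0.7]]'; python3 -c "
from h import *
st(gp(-45,0,42),100.35)"
```

```text
t: 7.18
tcp_pos: [504.9, 63.9, 45.7]
tool_rot: [0.704, -0.064, 0.704, 0.064]
contact_force: [0.7, -0.3, -2.4]
gripper_width: 0.646
t 7.18 p [504.9  63.9  45.7] yaw(y) 100.36 down [ 0.001  0.    -1.   ] F [ 0.7 -0.3 -2.4] M [-0.01 -0.06  0.02] w 0.646 q [ 0.03  0.58  1.89  0.    0.67 -1.72]
tool shift mm [ 3.7 -0.5 -0. ]
turn about tool x deg 0.01
shift after turn [ 3.7 -0.5 -0. ]
t: 7.52
tcp_pos: [504.7, 63.9, 43.4]
tool_rot: [0.704, -0.064, 0.704, 0.064]
contact_force: [-0.9, 0.7, -3.7]
gripper_width: 0.642
t: 7.85
tcp_pos: [504.6, 63.8, 42.3]
tool_rot: [0.704, -0.064, 0.704, 0.064]
contact_force: [-0.5, -0.1, -2.4]
gripper_width: 0.644
t 7.85 p [504.6  63.8  42.3] yaw(y) 100.35 down [-0.  0. -1.] F [-0.5 -0.1 -2.4] M [-0.02 -0.02 -0.01] w 0.644 q [ 0.03  0.59  1.89  0.    0.66 -1.72]
tool shift mm [ 0.3 -0.5  0.3]
turn about tool x deg 0.0
shift after turn [ 0.3 -0.5  0.3]
```

```bash
for i in 1 ; do python3 -m handwheel '[[0.001,0,0,0,0,0,0.7],[0,0,0,0,0,0,0.7],[0,0,0,0,0,0,0.7],[0,0,0,0,0,0,0.7]]'; done; python3 -m handwheel '[[0.0005,0,0,0,0,0,0.7],[0,0,0,0,0,0,0.7],[0,0,0,0,0,0,0.7],[0,0,0,0,0,0,0.7]]'
```

```text
t: 8.18
tcp_pos: [504.6, 63.8, 41.3]
tool_rot: [0.704, -0.064, 0.704, 0.064]
contact_force: [0.4, -0.5, -2.6]
gripper_width: 0.645
t: 8.52
tcp_pos: [504.6, 63.8, 41.1]
tool_rot: [0.704, -0.064, 0.704, 0.064]
contact_force: [-2.0, -1.0, 5.2]
gripper_width: 0.641
```

```bash
python3 -m handwheel '[[-0.0003,0,0,0,0,0,0.7],[0,0,0,0,0,0,0.7],[0,0,0,0,0,0,0.7]]' 30; python3 -c "
from h import *
import pickle
s=pickle.load(open('top0.pkl','rb'))
for u,v,z in((267.7,193,32),(267.3,190.5,20),(266.6,188.6,58)):
  p=ray(s,u,v,z)[:2]-G0;print(p@gx,p@gy)
st(gp(0,0,41),100.35)
p=arm.state()['tcp_pos'][:2]-G0;print('g',p@gx,p@gy)
"
```

```text
t: 8.77
tcp_pos: [504.6, 63.8, 41.2]
tool_rot: [0.704, -0.064, 0.704, 0.064]
contact_force: [-2.1, -0.5, 1.8]
gripper_width: 0.641
90.51367860933233 0.621410796347955
99.16662887894105 1.6077884678979462
96.18494426006586 -0.5991482277796677
t 8.77 p [504.6  63.8  41.2] yaw(y) 100.35 down [ 0. -0. -1.] F [-2.1 -0.5  1.8] M [-0.02  0.23  0.02] w 0.641 q [ 0.03  0.59  1.89 -0.    0.66 -1.72]
tool shift mm [ 0.2 -0.5 45.2]
turn about tool x deg 0.0
shift after turn [ 0.2 -0.5 45.2]
g -45.215008331080845 0.48116916655638103
```

```bash
python3 -m handwheel '[[0,0,0.002,0,0,0,0.7],[0,-0.0005,0.004,0,0,0,0.7],[0,0,0.004,0,0,0,0.7],[0,0,0.004,0,0,0,0.7],[0,0,0.004,0,0,0,0.7],[0,0,0.002,0,0,0,0.7],[0,0,0,0,0,0,0.7]]' 30; python3 -m handwheel '[[0,0,0.003,0,0,0,0.7],[0,0,0.004,0,0,0,0.7],[0,0,0.004,0,0,0,0.7],[0,0,0.004,0,0,0,0.7],[0,0,0.004,0,0,0,0.7],[0,0,0.002,0,0,0,0.7],[0,0,0,0,0,0,0.7],[0,0,0,0,0,0,0.7]]' 30; python3 -c "
from h import *
st(gp(5,0,41),100.35)
p=arm.state()['tcp_pos'][:2]-G0;print('g',p@gx,p@gy)
"
```

```text
t: 9.35
tcp_pos: [524.6, 67.0, 41.2]
tool_rot: [0.704, -0.064, 0.704, 0.064]
contact_force: [-2.3, -0.5, 3.4]
gripper_width: 0.643
t: 10.02
tcp_pos: [545.2, 70.7, 41.2]
tool_rot: [0.704, -0.064, 0.704, 0.064]
contact_force: [-1.0, 0.6, 3.3]
gripper_width: 0.643
t 10.02 p [545.2  70.7  41.2] yaw(y) 100.36 down [ 0.  0. -1.] F [-1.   0.6  3.3] M [-0.    0.29 -0.01] w 0.643 q [ 0.04  0.64  1.79  0.    0.71 -1.71]
tool shift mm [0.2 0.  9.1]
turn about tool x deg 0.01
shift after turn [0.2 0.  9.1]
g -4.101355996993373 -0.023895230484291062
```

```bash
python3 -m handwheel '[[0,0,0.002,0,0,0,0.7],[0,0,0.002,0,0,0,0.7],[0,0,0.002,0,0,0,0.7],[0,0,0.002,0,0,0,0.7],[0,0,0.002,0,0,0,0.7],[0,0,0.001,0,0,0,0.7],[0,0,0,0,0,0,0.7],[0,0,0,0,0,0,0.7],[0,0,0,0,0,0,0.7]]' 25
cat > g.py <<'E'
from h import *
s=arm.state();p=s['tcp_pos'];q=p[:2]-G0;F=s['contact_force']
print('t',round(s['t'],2),'gx',round(q@gx,2),'gy',round(q@gy,2),'z',round(p[2],2),'Fx',round(F[:2]@gx,1),'Fy',round(F[:2]@gy,1),'Fz',round(F[2],1),'w',round(s['gripper_width'],3))
E
python3 g.py
```

```text
t: 10.77
tcp_pos: [555.5, 72.6, 41.1]
tool_rot: [0.704, -0.064, 0.704, 0.064]
contact_force: [-4.6, -0.0, 6.2]
gripper_width: 0.641
t 10.77 gx 6.4 gy -0.01 z 41.15 Fx -4.6 Fy 0.8 Fz 6.2 w 0.641
```

```bash
python3 -m handwheel '[[0,0,0.001,0,0,0,0.7],[0,0,0,0,0,0,0.7],[0,0,0.001,0,0,0,0.7],[0,0,0,0,0,0,0.7],[0,0,0,0,0,0,0.7]]'>/dev/null;python3 g.py; python3 -m handwheel '[[0,0,0.001,0,0,0,0.7],[0,0,0,0,0,0,0.7],[0,0,0.001,0,0,0,0.7],[0,0,0,0,0,0,0.7],[0,0,0,0,0,0,0.7]]'>/dev/null;python3 g.py
```

```text
t 11.18 gx 8.28 gy -0.02 z 41.14 Fx -5.7 Fy -0.2 Fz 6.7 w 0.647
t 11.6 gx 10.26 gy -0.01 z 41.13 Fx -6.1 Fy 0.2 Fz 6.7 w 0.644
```

```bash
python3 -m handwheel '[[-0.0003,0,0,0,0,0,0.7],[0,0,0.001,0,0,0,0.7],[0,0,0,0,0,0,0.7],[0,0,0,0,0,0,0.7]]'>/dev/null;python3 g.py; python3 -m handwheel '[[0,0,0.001,0,0,0,0.7],[0,0,0,0,0,0,0.7],[0,0,0,0,0,0,0.7]]'>/dev/null;python3 g.py; python3 -m handwheel '[[0,0,0.001,0,0,0,0.7],[0,0,0,0,0,0,0.7],[0,0,0,0,0,0,0.7]]'>/dev/null;python3 g.py
```

```text
t 11.93 gx 11.99 gy -0.04 z 41.2 Fx 0.4 Fy 0.5 Fz -2.7 w 0.646
t 12.18 gx 12.81 gy -0.02 z 41.28 Fx -0.3 Fy -0.7 Fz -2.4 w 0.645
t 12.43 gx 13.81 gy -0.04 z 41.37 Fx -0.1 Fy -0.1 Fz -3.2 w 0.644
```

```bash
python3 -m handwheel '[[0,0,0.001,0,0,0,0.7],[0,0,0,0,0,0,0.7],[0,0,0,0,0,0,0.7]]'>/dev/null;python3 g.py; python3 -m handwheel '[[0,0,0.001,0,0,0,0.7],[0,0,0,0,0,0,0.7],[0,0,0,0,0,0,0.7]]'>/dev/null;python3 g.py; python3 -m handwheel '[[0,0,0.001,0,0,0,0.7],[0,0,0,0,0,0,0.7],[0,0,0,0,0,0,0.7]]'>/dev/null;python3 g.py
```

```text
t 12.68 gx 14.78 gy -0.02 z 41.37 Fx 0.3 Fy 0.4 Fz -1.8 w 0.65
t 12.93 gx 15.74 gy -0.03 z 41.34 Fx -0.6 Fy 0.1 Fz -2.0 w 0.642
t 13.18 gx 16.78 gy -0.02 z 41.38 Fx 0.4 Fy 0.7 Fz -2.8 w 0.643
```

```bash
python3 -c "
from h import *
grab('scene','s4.png');im=cv2.imread('pics/s4.png');cv2.imwrite('pics/s4z.png',cv2.resize(im[235:325,330:430],None,fx=8,fy=6.4,interpolation=cv2.INTER_CUBIC))"
```

```text
(no output)
```

View pics/s4z.png

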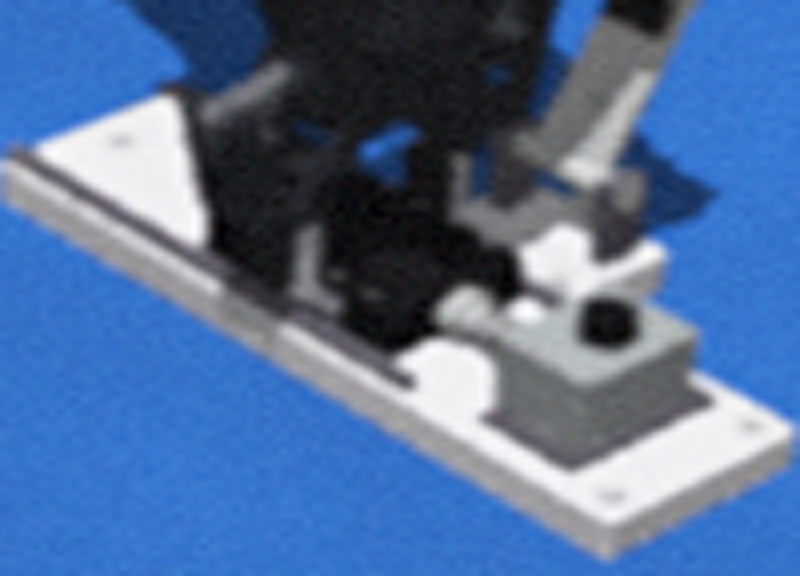

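The spindle at (470,310) is now tucked behind the stop's top edge, a few mm short of the face at most. I'll go on in 0.5 mm steps.

```bash
python3 -m handwheel '[[0,0,0.0005,0,0,0,0.7],[0,0,0,0,0,0,0.7],[0,0,0,0,0,0,0.7]]' 20 >/dev/null;python3 g.py; python3 -m handwheel '[[0,0,0.0005,0,0,0,0.7],[0,0,0,0,0,0,0.7],[0,0,0,0,0,0,0.7]]'>/dev/null;python3 g.py; python3 -m handwheel '[[0,0,0.0005,0,0,0,0.7],[0,0,0,0,0,0,0.7],[0,0,0,0,0,0,0.7]]'>/dev/null;python3 g.py
```

```text
t 13.48 gx 17.24 gy -0.02 z 41.37 Fx -0.3 Fy 1.0 Fz -2.7 w 0.642
t 13.73 gx 17.78 gy -0.03 z 41.39 Fx -0.1 Fy 0.1 Fz -2.6 w 0.645
t 13.98 gx 18.25 gy -0.03 z 41.37 Fx -0.6 Fy 0.6 Fz -2.4 w 0.643
```

```bash
python3 -m handwheel '[[0,0,0.0005,0,0,0,0.7],[0,0,0,0,0,0,0.7],[0,0,0,0,0,0,0.7]]' >/dev/null;python3 g.py; python3 -m handwheel '[[0,0,0.0005,0,0,0,0.7],[0,0,0,0,0,0,0.7],[0,0,0,0,0,0,0.7]]'>/dev/null;python3 g.py
```

```text
t 14.23 gx 18.76 gy 0.01 z 41.37 Fx -0.4 Fy 0.3 Fz -2.5 w 0.642
t 14.48 gx 19.25 gy -0.01 z 41.36 Fx -0.8 Fy -0.1 Fz -3.2 w 0.644
```

```bash
python3 -m handwheel '[[0,0,0.0005,0,0,0,0.7],[0,0,0,0,0,0,0.7],[0,0,0,0,0,0,0.7]]' >/dev/null;python3 g.py
```

```text
t 14.73 gx 19.77 gy -0.02 z 41.38 Fx -1.1 Fy 0.0 Fz -2.7 w 0.643
```

```bash
python3 -m handwheel '[[0,0,0.0005,0,0,0,0.7],[0,0,0,0,0,0,0.7],[0,0,0,0,0,0,0.7]]' >/dev/null;python3 g.py
```

```text
t 14.98 gx 20.28 gy -0.02 z 41.4 Fx -1.0 Fy -0.8 Fz -2.8 w 0.641
```

```bash
python3 -m handwheel '[[0,0,0.0005,0,0,0,0.7],[0,0,0,0,0,0,0.7],[0,0,0,0,0,0,0.7]]' >/dev/null;python3 g.py
```

```text
t 15.23 gx 20.78 gy -0.03 z 41.38 Fx -0.8 Fy 1.0 Fz -2.9 w 0.64
```

```bash
python3 -m handwheel '[[0,0,0.0005,0,0,0,0.7],[0,0,0,0,0,0,0.7],[0,0,0,0,0,0,0.7]]' >/dev/null;python3 g.py
```

```text
t 15.48 gx 21.26 gy -0.02 z 41.37 Fx -0.3 Fy 0.4 Fz -3.1 w 0.644
```

```bash
python3 -m handwheel '[[0,0,0.0005,0,0,0,0.7],[0,0,0,0,0,0,0.7],[0,0,0,0,0,0,0.7]]' >/dev/null;python3 g.py
```

```text
t 15.73 gx 21.79 gy -0.02 z 41.38 Fx -1.5 Fy 0.4 Fz -2.0 w 0.648
```

```bash
python3 -m handwheel '[[0,0,0.0005,0,0,0,0.7],[0,0,0,0,0,0,0.7],[0,0,0,0,0,0,0.7]]' >/dev/null;python3 g.py
```

```text
t 15.98 gx 22.27 gy -0.01 z 41.39 Fx -1.2 Fy 0.9 Fz -2.9 w 0.639
```

```bash
python3 -m handwheel '[[0,0,0.0005,0,0,0,0.7],[0,0,0,0,0,0,0.7],[0,0,0,0,0,0,0.7]]' >/dev/null;python3 g.py
```

```text
t 16.23 gx 22.77 gy -0.03 z 41.38 Fx -0.5 Fy -0.8 Fz -1.9 w 0.641
```

```bash
python3 -m handwheel '[[0,0,0.0005,0,0,0,0.7],[0,0,0,0,0,0,0.7],[0,0,0,0,0,0,0.7]]' >/dev/null;python3 g.py
```

```text
t 16.48 gx 22.87 gy -0.01 z 41.26 Fx -4.3 Fy -0.5 Fz -2.0 w 0.639
```

```bash
python3 -m handwheel '[[0,0,0.0005,0,0,0,0.7],[0,0,0,0,0,0,0.7],[0,0,0,0,0,0,0.7]]' >/dev/null;python3 g.py
```

```text
t 16.73 gx 22.93 gy 0.0 z 41.18 Fx -7.3 Fy 0.3 Fz -0.4 w 0.644
```

The stop is felt: Fx rose to -7 N while gx stayed at 22.9, after about 1 N from the pin. That puts the face at about 99 mm, and my camera estimate was 97-99. I'll seat the pedal on the bed, confirm the push and release.

```bash
python3 -m handwheel '[[0.0004,0,0,0,0,0,0.7],[0,0,0,0,0,0,0.7],[0,0,0,0,0,0,0.7]]' >/dev/null;python3 g.py
```

```text
t 16.98 gx 22.93 gy 0.01 z 41.14 Fx -8.0 Fy -0.0 Fz 4.3 w 0.642
```

```bash
python3 -m handwheel '[[0,0,0.0003,0,0,0,0.7],[0,0,0,0,0,0,0.7],[0,0,0,0,0,0,0.7]]' >/dev/null;python3 g.py
```

```text
t 17.23 gx 22.93 gy -0.0 z 41.15 Fx -10.3 Fy 0.1 Fz 5.9 w 0.644
```

```bash
python3 -m handwheel '[[0,0,0,0,0,0,0.3],[0,0,0,0,0,0,0.25],[0,0,0,0,0,0,0.2],[0,0,0,0,0,0,0.2],[0,0,0,0,0,0,0.2]]' >/dev/null;python3 g.py
python3 -c "
from h import *
grab('scene','s5.png');im=cv2.imread('pics/s5.png');cv2.imwrite('pics/s5z.png',cv2.resize(im[235:325,330:430],None,fx=8,fy=6.4,interpolation=cv2.INTER_CUBIC))"
```

```text
t 17.65 gx 24.4 gy -0.04 z 41.14 Fx 0.9 Fy -0.4 Fz 0.1 w 0.799
```

View pics/s5z.png

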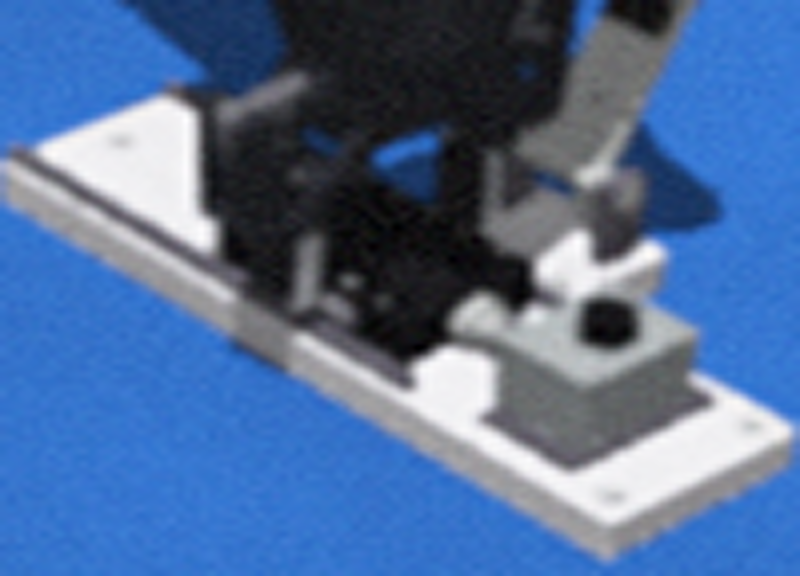

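Released, with no force on the tool and the pedal still against the stop. I'll retreat upwards and close the fist.

```bash
python3 -m handwheel '[[-0.005,0,0,0,0,0,0.2],[-0.015,0,0,0,0,0,0.2],[-0.03,0,0,0,0,0,0.2],[-0.035,0,0,0,0,0,0.2],[-0.035,0,0,0,0,0,0.4],[-0.03,0,0,0,0,0,0.6],[-0.005,0,0,0,0,0,0.8],[0,0,0,0,0,0,1],[0,0,0,0,0,0,1],[0,0,0,0,0,0,1],[0,0,0,0,0,0,1]]' ;python3 g.py
python3 -c "
from h import *
st(gp(35,150,200),100.35)
grab('scene','s6.png');im=cv2.imread('pics/s6.png');cv2.imwrite('pics/s6z.png',cv2.resize(im[185:325,310:450],None,fx=5.5,fy=4.2,interpolation=cv2.INTER_CUBIC))"
```

```text
t: 18.62
tcp_pos: [572.2, 75.8, 194.5]
tool_rot: [0.703, -0.064, 0.705, 0.064]
contact_force: [0.6, -0.2, 0.0]
gripper_width: -0.001
t 18.62 gx 23.43 gy 0.05 z 194.45 Fx 0.5 Fy -0.3 Fz 0.0 w -0.001
t 18.62 p [572.2  75.8 194.5] yaw(y) 100.35 down [-0.003 -0.    -1.   ] F [ 0.6 -0.2  0. ] M [0.   0.02 0.02] w -0.001 q [ 0.05  0.46  1.63  0.    1.06 -1.7 ]
tool shift mm [ -5.5 150.   11.6]
turn about tool x deg 0.0
shift after turn [ -5.5 150.   11.6]
```

View pics/s6z.png

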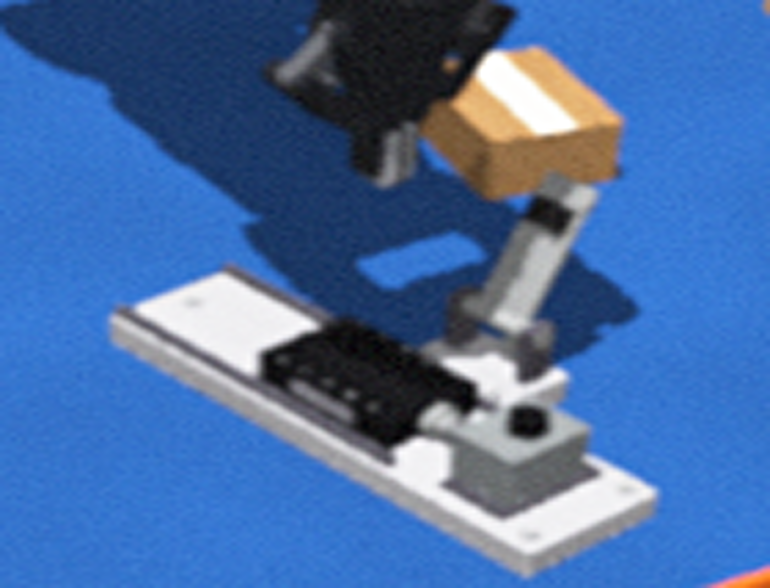

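The pedal lies flat in the lane with its spindle at the stop, around (440,420). The flap is still open. I'll go over it to its outer side.

```bash
python3 -m handwheel '[[-0.005,0.02,0.002,0,0,0,1],[0,0.035,0.003,0,0,0,1],[0,0.035,0.003,0,0,0,1],[0,0.035,0.003,0,0,0,1],[0,0.025,0,0,0,0,1],[0.01,0,0,0,0,0,1],[0.03,0,0,0,0,0,1],[0.025,0,0,0,0,0,1],[0.005,0,0,0,0,0,1],[0,0,0,0,0,0,1],[0,0,0,0,0,0,1],[0,0,0,0,0,0,1]]' >/dev/null;python3 g.py
python3 -c "
from h import *
grab('scene','s7.png');im=cv2.imread('pics/s7.png');cv2.imwrite('pics/s7z.png',cv2.resize(im[165:325,310:470],None,fx=5,fy=3.7,interpolation=cv2.INTER_CUBIC))"
```

```text
t 19.67 gx 35.85 gy 149.8 z 132.39 Fx 0.7 Fy -0.4 Fz 0.4 w 0.001
```

View pics/s7z.png

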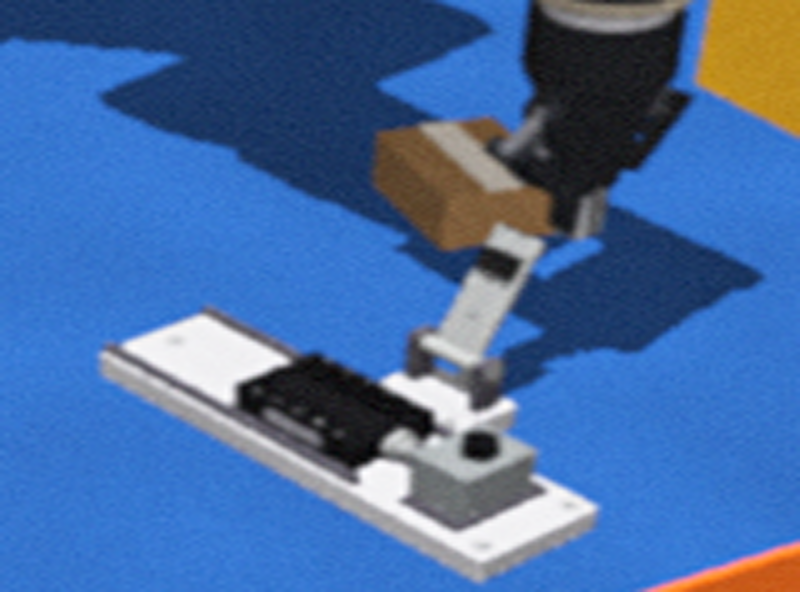

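The fist is at (585,215), outboard of the flap tip at (520,235). Next I'll push inwards gently.

```bash
python3 -m handwheel '[[0.003,-0.005,0,0,0,0,1],[0,-0.008,0,0,0,0,1],[0,-0.006,0,0,0,0,1],[0,-0.004,0,0,0,0,1],[0,-0.003,0,0,0,0,1],[0,-0.003,0,0,0,0,1],[0,-0.003,0,0,0,0,1],[0,0,0,0,0,0,1]]' >/dev/null;python3 g.py;python3 -m handwheel '[[0,-0.003,0,0,0,0,1],[0,-0.003,0,0,0,0,1],[0,-0.003,0,0,0,0,1],[0,-0.003,0,0,0,0,1],[0,0,0,0,0,0,1]]' >/dev/null;python3 g.py
```

```text
t 20.38 gx 35.32 gy 117.7 z 128.27 Fx 0.4 Fy 3.5 Fz 2.2 w 0.001
t 20.8 gx 34.97 gy 105.32 z 127.88 Fx -0.4 Fy 2.3 Fz 1.3 w -0.004
```

```bash
python3 -m handwheel '[[0,-0.003,0,0,0,0,1],[0,-0.003,0,0,0,0,1],[0,-0.003,0,0,0,0,1],[0,-0.003,0,0,0,0,1],[0,0,0,0,0,0,1]]' >/dev/null;python3 g.py
```

```text
t 21.22 gx 35.02 gy 93.32 z 127.94 Fx -0.2 Fy 1.3 Fz 0.9 w -0.003
```

Contact came where I expected, with only 2-4 N on the flap. Continuing.

```bash
python3 -m handwheel '[[0,-0.003,0,0,0,0,1],[0,-0.003,0,0,0,0,1],[0,-0.003,0,0,0,0,1],[0,-0.003,0,0,0,0,1],[0,0,0,0,0,0,1]]' >/dev/null;python3 g.py;python3 -m handwheel '[[0,-0.003,0,0,0,0,1],[0,-0.003,0,0,0,0,1],[0,-0.003,0,0,0,0,1],[0,-0.003,0,0,0,0,1],[0,0,0,0,0,0,1]]' >/dev/null;python3 g.py
```

```text
t 21.63 gx 35.03 gy 81.35 z 127.89 Fx 0.2 Fy 1.4 Fz 0.9 w 0.001
t 22.05 gx 35.0 gy 69.35 z 127.92 Fx 0.1 Fy 0.7 Fz -0.5 w -0.003
```

```bash
python3 -m handwheel '[[0,-0.003,0,0,0,0,1],[0,-0.003,0,0,0,0,1],[0,-0.003,0,0,0,0,1],[0,0,0,0,0,0,1],[0,0,0,0,0,0,1]]' >/dev/null;python3 g.py;python3 -c "
from h import *
grab('scene','s8.png');im=cv2.imread('pics/s8.png');cv2.imwrite('pics/s8z.png',cv2.resize(im[165:325,310:470],None,fx=5,fy=3.7,interpolation=cv2.INTER_CUBIC))"
```

```text
t 22.47 gx 35.12 gy 60.73 z 128.07 Fx 0.2 Fy -0.2 Fz 0.6 w -0.002
```

View pics/s8z.png

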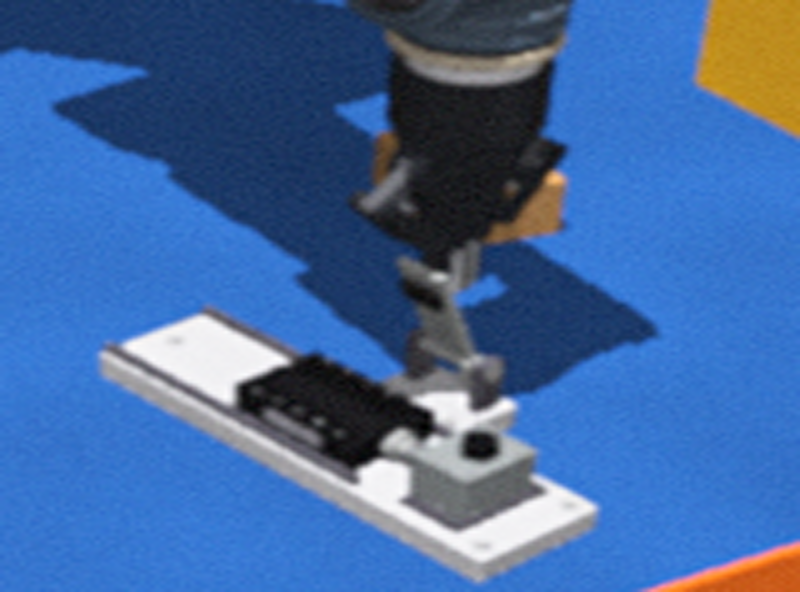

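The flap now leans inwards at about (425,290), near its snap point, and the force is close to zero. A little more push.

```bash
python3 -m handwheel '[[0,-0.003,0,0,0,0,1],[0,-0.003,0,0,0,0,1],[0,-0.003,0,0,0,0,1],[0,0,0,0,0,0,1],[0,0,0,0,0,0,1],[0,0,0,0,0,0,1]]' >/dev/null;python3 g.py;python3 -c "
from h import *
grab('scene','s9.png');im=cv2.imread('pics/s9.png');cv2.imwrite('pics/s9z.png',cv2.resize(im[165:325,310:470],None,fx=5,fy=3.7,interpolation=cv2.INTER_CUBIC))"
```

```text
t 23.02 gx 35.06 gy 51.93 z 127.99 Fx -0.1 Fy -0.2 Fz 1.1 w -0.003
```

View pics/s9z.png

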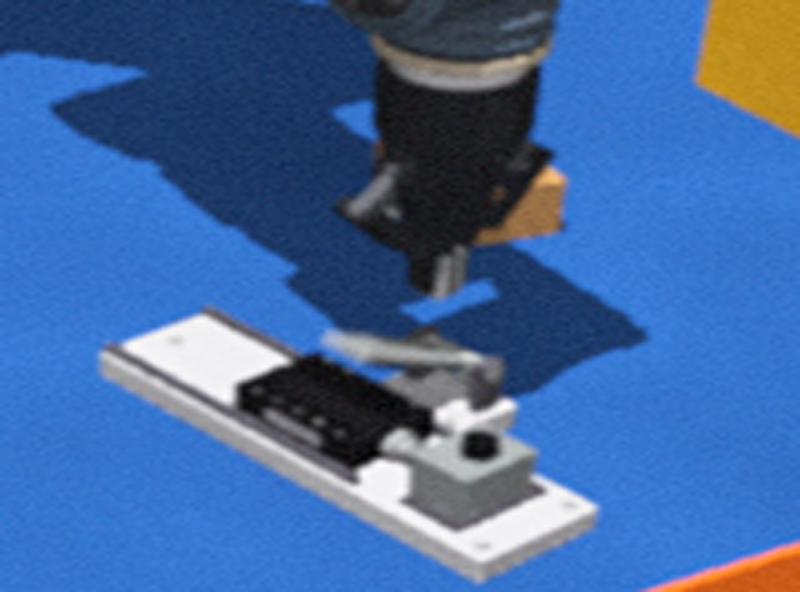

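The flap has left the fist and is falling. I'll raise the arm, back off and look.

```bash
python3 -m handwheel '[[-0.01,0,0,0,0,0,1],[-0.03,0,0,0,0,0,1],[-0.04,0,0,0,0,0,1],[-0.03,0,-0.02,0,0,0,1],[0,0,-0.035,0,0,0,1],[0,0,-0.035,0,0,0,1],[0,0,-0.035,0,0,0,1],[0,0,-0.035,0,0,0,1],[0,0,-0.02,0,0,0,1],[0,0,0,0,0,0,1],[0,0,0,0,0,0,1]]';python3 -c "
from h import *
grab('scene','s10.png');im=cv2.imread('pics/s10.png');cv2.imwrite('pics/s10z.png',cv2.resize(im[215:325,320:430],None,fx=7,fy=5.4,interpolation=cv2.INTER_CUBIC))
grab('top','t10.png')"
```

```text
t: 23.98
tcp_pos: [397.2, 96.6, 239.0]
tool_rot: [0.705, -0.064, 0.704, 0.064]
contact_force: [0.1, -0.1, 1.2]
gripper_width: 0.001
```

View pics/s10z.png

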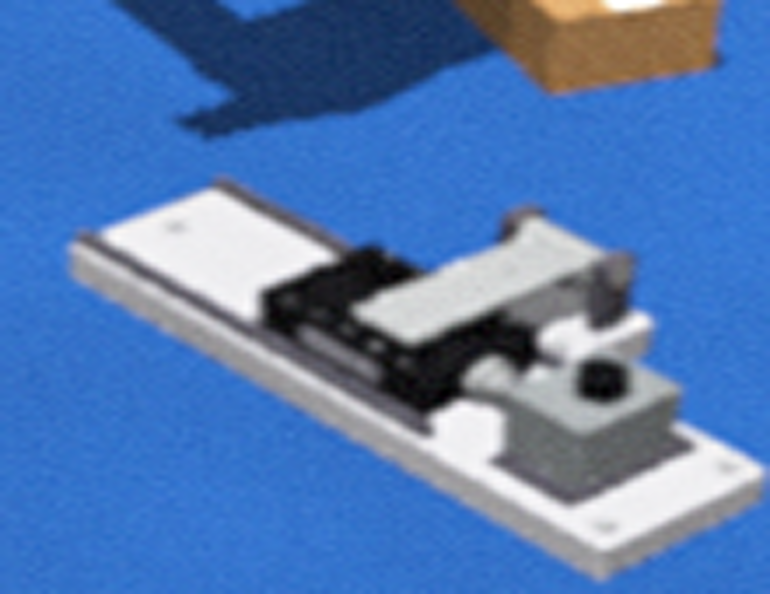

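View pics/t10.png

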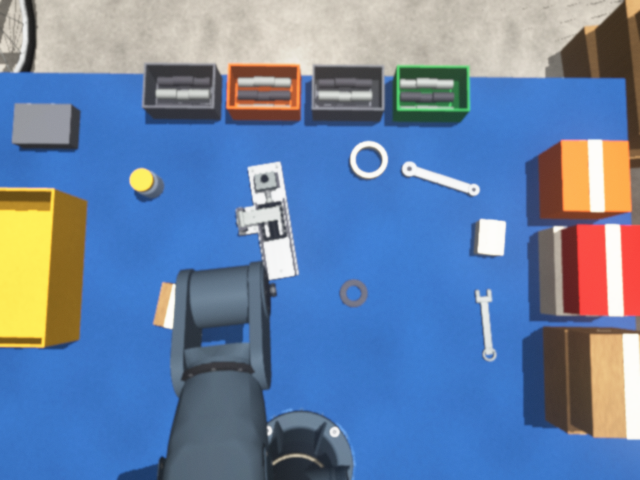

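The flap lies level across the pedal at (262,217), and the spindle meets the stop. I'll check the stop's place and the spindle contact against the first picture.

```bash
python3 -c "
import cv2,numpy as np
o=[cv2.resize(cv2.imread('pics/'+n)[155:245,230:300],None,fx=5.5,fy=5.5,interpolation=cv2.INTER_CUBIC) for n in('top0.png','t10.png')]
cv2.imwrite('pics/cmp.png',np.hstack(o))
a,b=[cv2.cvtColor(cv2.imread('pics/'+n),6).astype(np.float32) for n in('top0.png','t10.png')]
print('stop top',cv2.phaseCorrelate(a[170:190,253:280].copy(),b[170:190,253:280].copy()))
a,b=[cv2.cvtColor(cv2.imread('pics/'+n),6).astype(np.float32) for n in('scene0.png','s10.png')]
print('stop scene',cv2.phaseCorrelate(a[278:306,394:420].copy(),b[278:306,394:420].copy()))
"
```

```text
stop top ((0.36617796148737725, -0.02624350785170293), 0.9834213601218329)
stop scene ((0.4578603589372907, 0.2501366512373959), 0.9209758152196437)
```

View pics/cmp.png

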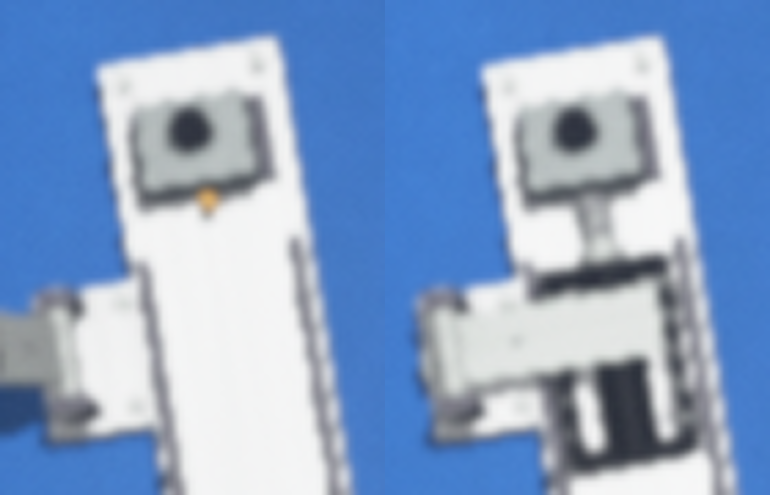

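The stop shows no shift along the lane (-0.03 px), the pin is out of sight and the spindle meets the face. Handing in.

```bash
python3 -c "
from rig import arm
print(arm.job_done(), arm.state()['contact_force'])"
```

```text
the job is handed in; nothing more can be done
the job is handed in; nothing more can be done
```

The pedal is in the lane with its spindle against the end stop and the flap closed on it. I handed the job in at about 24 s of the 67 s allowed.

- **Pedal and stop:** I gripped the pedal across its sides, laid it at the open end of the lane and moved it up towards the stop, finishing in 0.5 mm steps. The pin gave about 1 N. The stop was then felt: I seated the pedal there at about 10 N, against the roughly 24 N at which the stop slips. For the last 12 mm or so the gripper carried the pedal's weight, so it hovered about 0.2 mm above the bed before I pressed it down and released it.
- **Flap:** I pushed it over from outside with the closed gripper. No reading passed about 4 N, and the flap snapped over and down by itself.

**Last checks:**
- The pictures show the flap level on the pedal, the spindle on the stop's face and the pin no longer visible. They can't resolve a gap of less than about 1 mm; the contact itself was confirmed by force before release.
- Compared with the first picture, the stop had moved -0.03 px along the lane in the top view. The same comparison gave about 0.4 px sideways, and (0.46, 0.25) px in the scene view. I took these as picture noise but did not check them against a fixed part.
- The other things look unmoved in the top view, except carton_a, which the arm partly hid. In the scene view it appears in its old place. I judged this by eye and did not measure it.

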